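Set a sight-glass cell in the press shop's light checker

ROBOT

A 6-joint arm with a two-finger parallel gripper is mounted at the origin on the work surface. World frame = base frame: x ahead of the robot, y to its left, z up, the work surface at z = 0. Lengths are in m, angles in rad, forces in N, time in s.
With the tool pointing down it reaches from about 0.375 to 0.9 m from the base axis. Payload 3.1 kg.
Tool frame: the origin (TCP) lies midway between the tips of the shut fingers; the grasp point (between the pads) lies 19 mm behind it; z points along the fingers, x is the direction in which the jaws open and shut, and the axes are right-handed (so a half turn about z gives the same grasp; the last joint's range is limited). The gripper opens to 85 mm and grips with 20 to 120 N. Pads are 22 mm wide; open, the fingers measure 114 mm over their backs; the gripper's body (76 mm by 85 mm) begins 54 mm behind the grasp point. The pads swing forward as they close: fully open they stand 13 mm farther back than shut.
Start: joints at [-1.518, 0.527, 1.433, -0, 1.181, -0.178], TCP at [0.143, -0.608, 0.197] pointing down, gripper open.
Joint ranges: [-3.08, 3.08], [-0.75, 2.2], [0.22, 2.44], [-1.43, 4.57], [0, 2.65], [-2.85, 2.85]. Speed limits (rad/s): [2.79, 2.79, 3.14, 3.14, 3.14, 3.14].

INTERFACE

Orientations are given as a unit quaternion [x, y, z, w].
In Python, from station import * gives the robot as it stands.
- The arm moves only by the tool servo_tool, never from a script. Its argument "targets" is a list of rows, each a list of 6 numbers: the shift along the tool's x, y, z in mm, then the turn, a rotation vector about the tool's x, y, z in degrees. A call has 1 to 10 rows; each row is the pose to reach, as a shift and turn from the pose commanded when the call began, along the tool's axes at that moment; what a row does not reach only later rows make up. A row lasts 1/8 s, in which the tool goes at most 62.5 mm and 10.7 degrees, less where a joint would pass 70% of its speed; a pose out of reach is approached as far as the arm can. A call with a gripper value outside its range is refused whole. "gripper" is the finger opening in mm, from 0 to 85.4, set as the call begins (left out, the last holds). The fingers move at their own pace and stop on an object; "newtons" is the grip in N (left out, the last holds). Time passes only in rows, so rows that repeat a pose let the fingers close. It gives the time, the measured TCP pose, the force and the opening at its end, in the units of the state.
- sense(): the state, without advancing time (a new reading comes with each control period).
- snapshot(name): name is "scene" or "side" or "wrist"; returns a dict with "color" (420x560x3 uint8, red, green, blue), "vfov" (degrees; the focal length in pixels is half the picture's height over the tangent of half this angle, whatever the lens; pixels are square), "cx", "cy" (the principal point, pixels), "D" ([k1, k2, p1, p2, k3] as OpenCV has them; the pictures are not rectified), "R" (3x3) and "t" (3): a world point X has camera coordinates R X + t. Camera axes: x right, y down, z forward; pixel columns grow to the right and rows downward; lengths in m; the calibration is good to about 2 mm. A picture is of the moment at which its call begins. There is no depth.
- sign_off(): hands the job in, once; it reports no verdict.
The state is a dict: "t": time; "q": joint angles; "qd": joint speeds; "tau": joint torques, N m; "tcp_pos": TCP position; "tool_rot": TCP orientation; "force": force on the tool from outside, world axes, zero at the start; "ft_torque": the same for the moment, N m; "finger_gap": opening from 0.0 (shut) to 1.0 (fully open).
Only numpy, scipy, OpenCV 4.12 (cv2) and the standard library are available. Lean on these libraries where they do the work, as an engineer would, in place of code of your own. Each camera call takes 0.05 s, during which the arm holds its last target. There are 200 camera calls.

TASK

Take the sight cell with the red head, keeping it upright, and set it down gently in the nest of the light checker with its two clear faces towards the lamp and the receiver (slide the receiver back first to make room), then let it go. Then slide the receiver up by its orange post until it pushes the cell fully home against the face of the lamp's brass barrel (whose reach differs each time, so go by feel), keep it pressed there for a second with about 10 N (more than 20 N cracks the glass), and leave it closed on the cell. Disturb nothing else on the bench.

Things in the scene. Friction and masses are not known exactly. Their poses are not given: they have to be found in the camera images.
- cell_grip (a point): The sight cell with the RED head (loose, about 0.18 kg), upright on the bench at any of three places, turned at random. The head is the grip: 32 mm long in x, 20 mm wide in y, from 44 to 88 mm above the cell's underside, a white line along x on top; line and long side point to the clear faces. The point is in the head on the cell's axis, 70 mm above the underside.
- cell_b_grip (a point): One of two like sight cells with BLUE heads: they stay where they are. The point and axes are as for the red one.
- cell_c_grip (a point): One of two like sight cells with BLUE heads: they stay where they are. The point and axes are as for the red one.
- nest: Nest of the light checker (fixed; grey base 285 x 120 mm): a white floor between two aluminium rails 10 mm high, 9 mm thick, 38 mm apart, from x = -38 to +54 mm. Origin: midway between the rails on the floor's top, 14 mm above the bench. x is the light path, from the receiver (-x) to the lamp (+x); z up. The cell stands on the floor between the rails, clear faces towards +x and -x.
- lamp: The fixed blue lamp housing at the nest's +x end, 70 mm wide, fins up to 63 mm above the floor; origin and axes are the nest's. From it a brass barrel stands out towards -x; its flat front (34 mm wide, 1 to 43 mm above the floor, yellow port) is the lamp face. That face is 30 to 50 mm from the nest's origin, set anew each time and not reported: feel for it. No push under 25 N moves it.
- receiver (a joint): How far the black receiver is slid towards the lamp, in m: 0 is fully back (pad face 38 mm behind the nest's origin), 0.062 the end of travel; 0.036 to 0.056 on a cell pressed home, as the lamp face is set. Starts nearly closed. It slides along the nest's x with about 3 N of friction and stays where left. Its body is 60 mm long, 76 mm wide, its top 46 mm above the nest's floor.
- post_grip (a point): Grip point of the orange post by which the receiver is slid: a square post 20 x 20 mm, sides along the nest's x and y, 44 mm high above the receiver's body. The point is on its axis, 26 mm above the body's top, 18 mm below the post's top, 72 mm above the nest's floor and 70 mm behind (-x) the face of the pad. Axes as the nest's.
- pad_face (a point): The pad is the aluminium nose on the front of the receiver, 30 mm wide, 2 to 40 mm above the nest's floor; it moves with the receiver, runs between the rails and its flat front face presses the cell. The point is the centre of that face, 22 mm above the nest's floor; axes as the nest's.
- tape_mid (a point): Bystander: roll of paper tape, 90 mm across, 25 mm high; its centre.
- block_mid (a point): Bystander: green steel block, 50 mm cube; its centre.
- spanner: Bystander: spanner lying on the bench.
- jar_mid (a point): Bystander: jar with yellow lid, 70 mm across, 90 mm high; its centre.
- bearing_mid (a point): Bystander: steel bearing, 72 mm across, 24 mm high; its centre.
- cell: The same red-headed cell: origin at the centre of its underside, axes as at its grip point. Below the head it is a block 32 x 32 mm, 44 mm tall; its faces towards +x and -x are clear glass, those towards +y and -y black. Either clear face may face the lamp.
There are look-alikes about, which are no part of the job. Leave any purple or turquoise look-alike of the cell alone.

How it is judged:
By the outcome, as a careful person would: the job done as asked, in the order asked, and still so for the second after the job is handed in, with the robot touching nothing.
It also fails if it takes over 72 s, if anything falls off the work surface, if the arm or the gripper's body presses on something with over 40 N, if the wrist force passes 120 N, or if a joint passes its speed limit or range.

## Working session

There is one attempt and no reset: what is moved stays moved. The work goes in short steps, Python scripts to look and compute and a tool call to move; the robot and the scene stay as the last step left them, time stands still between calls to the robot, and variables do not carry over. Pictures are saved under pics/ and viewed, about 8 in all and at most 12, crops included, and the job is handed in when it is done.

Besides the shell and the picture viewer there is one more tool, called as name(argument=value, ...) on one line, values as JSON. servo_tool: Moves the arm, as the interface text tells. Its arguments: {"type":"object","properties":{"targets":{"type":"array","items":{"type":"array","items":{"type":"number"}}},"gripper":{"type":"number"},"newtons":{"type":"number"}},"required":["targets"]}

```bash
mkdir -p pics; ls; cat > h.py <<'E'
import numpy as np, cv2
from station import *
def K(s):
    f=s["color"].shape[0]/2/np.tan(np.radians(s["vfov"])/2)
    return np.array([[f,0,s["cx"]],[0,f,s["cy"]],[0,0,1.]])
def ray(s,uv):
    p=cv2.undistortPoints(np.array(uv,float).reshape(-1,1,2),K(s),np.array(s["D"],float)).reshape(-1,2)
    R=np.array(s["R"]);d=np.c_[p,np.ones(len(p))]@R
    return -R.T@np.array(s["t"]),d
def onz(s,uv,z):
    c,d=ray(s,uv); return c+d*((z-c[2])/d[:,2])[:,None]
def proj(s,X):
    R=np.array(s["R"],float)
    return cv2.projectPoints(np.array(X,float).reshape(-1,1,3),cv2.Rodrigues(R)[0],np.array(s["t"],float),K(s),np.array(s["D"],float))[0].reshape(-1,2)
def save(n,img,sc=1):
    cv2.imwrite("pics/"+n,cv2.resize(img[:,:,::-1],None,fx=sc,fy=sc,interpolation=cv2.INTER_CUBIC))
E
python3 - <<'E'
from h import *
for n in["scene","side"]:
    s=snapshot(n);np.save(n+".npy",s,allow_pickle=True);save(n+"1.png",s["color"],1.4)
    print(n,-np.array(s["R"]).T@s["t"],s["vfov"],s["D"])
x=sense();print(x)
E
```

```text
pics
scene [1.56126603 0.11954805 0.85420871] 44.40219498292099 [-0.12064563  0.          0.          0.          0.        ]
side [ 0.13716786 -0.90366004  0.6671789 ] 50.57829188481341 [-0.00534118  0.          0.          0.          0.        ]
{'t': 0.1, 'q': array([-1.51853149e+00,  5.28378174e-01,  1.43379296e+00, -1.04841774e-05,
        1.18135860e+00, -1.78506141e-01]), 'qd': array([-0.00020823, -0.00157017, -0.00522589, -0.00133426, -0.00058532,
        0.00022827]), 'tau': array([-8.98944654e-05, -4.43305027e+01, -1.78586715e+01, -3.44794498e-04,
        3.92032831e-03,  2.07658552e-06]), 'tcp_pos': array([ 0.1429393 , -0.60770864,  0.19592248]), 'tool_rot': array([ 7.83814665e-01, -6.20994068e-01, -6.43932871e-04, -7.23491092e-04]), 'force': array([ 0.39576819, -0.46704816,  0.08156778]), 'ft_torque': array([ 0.01185472, -0.02480916, -0.03462592]), 'finger_gap': 1.0021683851374081}
```

View pics/scene1.png

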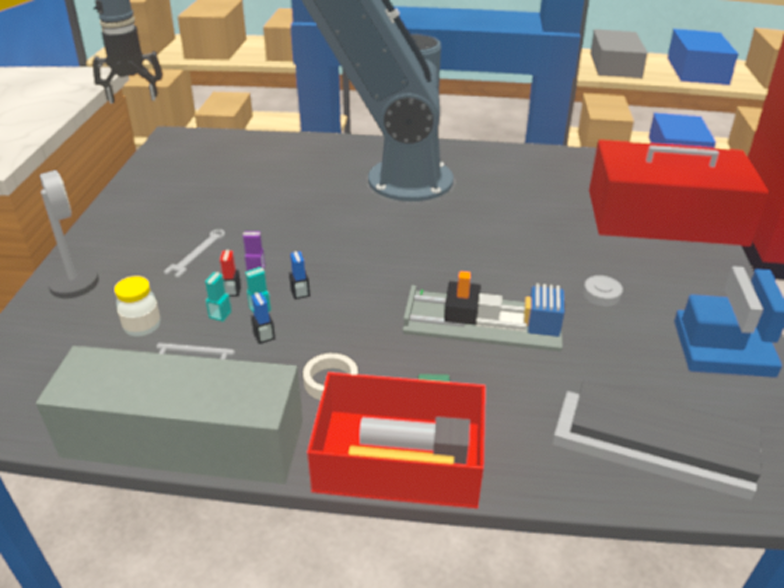

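View pics/side1.png

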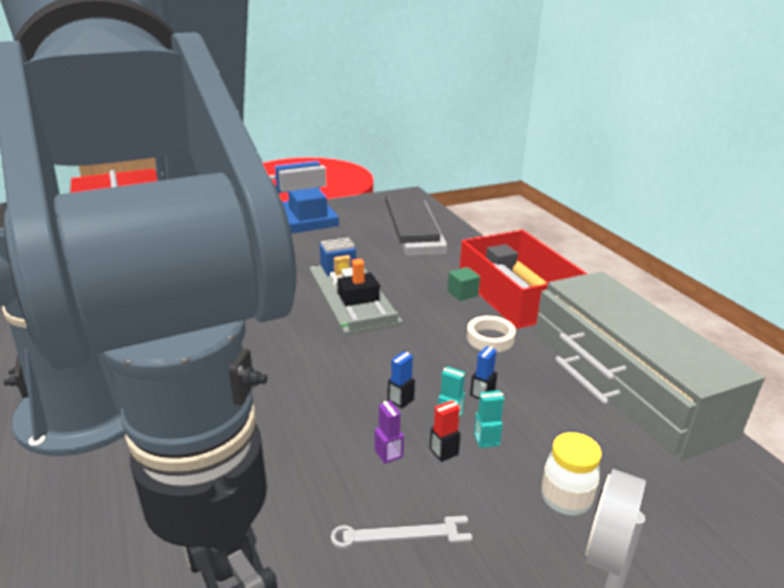

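The scene view shows, at 784x588 scale, the red-headed cell at (228,265). Blue cells are at (299,275) and (262,317), turquoise at (217,297) and (258,287), and purple at (253,250). The checker is at about (485,315), with its post at (464,285). In the side view the red cell is at (445,430). Its red head and black body with clear faces match the description. The other red objects are boxes.

```bash
python3 - <<'E'
from h import *
S={n:np.load(n+".npy",allow_pickle=True).item() for n in["scene","side"]}
def blob(n,lo,hi,box,mx=False):
    im=S[n]["color"];h=cv2.cvtColor(im,cv2.COLOR_RGB2HSV)
    m=cv2.inRange(h,lo,hi)
    if lo[0]==0 and hi[0]<8: m|=cv2.inRange(h,(172,lo[1],lo[2]),(180,255,255))
    z=np.zeros_like(m);x0,y0,x1,y1=[int(v/1.4) for v in box];z[y0:y1,x0:x1]=m[y0:y1,x0:x1]
    ys,xs=np.nonzero(z);return np.array([xs.mean(),ys.mean()]),len(xs),cv2.minAreaRect(np.c_[xs,ys].astype(np.float32))
def tri(a,b):
    c1,d1=ray(S["scene"],[a]);c2,d2=ray(S["side"],[b]);d1=d1[0];d2=d2[0]
    t=np.linalg.lstsq(np.c_[d1,-d2],c2-c1,rcond=None)[0]
    p,q=c1+t[0]*d1,c2+t[1]*d2;return (p+q)/2,np.linalg.norm(p-q)
C={"red":((0,130,70),(7,255,255),(215,245,240,285),(425,395,465,440)),
"blue1":((105,130,60),(125,255,255),(285,245,312,285),(385,345,416,388)),
"blue2":((105,130,60),(125,255,255),(248,288,275,328),(472,345,500,380)),
"turq1":((80,100,60),(95,255,255),(202,265,235,325),(472,385,505,450)),
"turq2":((80,100,60),(95,255,255),(243,262,275,312),(435,362,470,415)),
"purple":((128,80,50),(160,255,255),(240,225,268,275),(370,395,407,465)),
"post":((8,150,100),(20,255,255),(450,265,478,300),(345,255,370,285))}
for k,(lo,hi,b1,b2) in C.items():
    a,na,_=blob("scene",lo,hi,b1);b,nb,_=blob("side",lo,hi,b2)
    p,e=tri(a,b);print(k,p.round(4),"err",round(e,4),na,nb)
s=S["scene"];print("base corners",onz(s,np.array([(405,328),(561,345),(410,288)])/1.4,0.014).round(3))
im=s["color"];crop=cv2.resize(im[190:255,280:415],None,fx=5.5,fy=5.5,interpolation=cv2.INTER_CUBIC)
im2=S["side"]["color"];c2=cv2.resize(im2[240:340,250:370],None,fx=2.4,fy=2.4,interpolation=cv2.INTER_CUBIC)
out=np.zeros((600,745,3),np.uint8);out[:crop.shape[0],:crop.shape[1]]=crop[:600,:745];out[359:359+240,:288]=c2[:240]
save("crop2.png",out)
w=snapshot("wrist");np.save("wrist.npy",w,allow_pickle=True)
print("wristcam",-np.array(w["R"]).T@w["t"],np.array(w["R"]).round(3).tolist(),w["vfov"])
E
```

```text
red [ 0.4887 -0.3065  0.0636] err 0.0011 150 352
blue1 [ 0.4792 -0.1711  0.0621] err 0.002 134 255
blue2 [ 0.6132 -0.2095  0.0616] err 0.0025 145 221
turq1 [ 0.5624 -0.3079  0.0419] err 0.0013 386 631
turq2 [ 0.5365 -0.2364  0.0583] err 0.0009 241 351
purple [ 0.4095 -0.2801  0.0462] err 0.0019 272 567
post [0.5214 0.1415 0.0819] err 0.0037 155 147
base corners [[0.576 0.042 0.014]
 [0.591 0.319 0.014]
 [0.456 0.041 0.014]]
wristcam [ 0.2103241  -0.59239359  0.37244878] [[0.228, -0.974, -0.001], [-0.937, -0.22, 0.271], [-0.265, -0.061, -0.962]] 68.35068251620257
```

View pics/crop2.png

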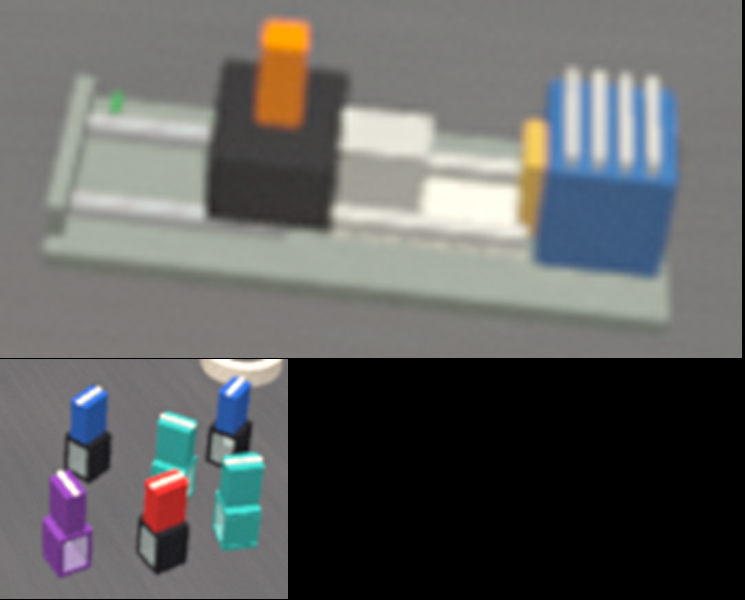

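servo_tool(targets=[[-35, -60, -20, 0, 0, 0], [-65, -115, -34, 0, 0, 0], [-95, -170, -34, 0, 0, 0], [-125, -225, -34, 0, 0, 0], [-155, -275, -34, 0, 0, 0], [-185, -325, -34, 0, 0, 0], [-203, -353, -34, 0, 0, 0], [-203, -353, -34, 0, 0, 0], [-203, -353, -34, 0, 0, 0]])

```text
t: 1.27
tcp_pos: [0.4399, -0.3302, 0.2306]
tool_rot: [0.784, -0.621, -0.0, 0.0]
force: [-0.2, -0.7, -0.1]
finger_gap: 0.998
```

```bash
cat >> h.py <<'E'
from scipy.spatial.transform import Rotation as Ro
def delta(pos,yaw=None,st=None):
    "tool-frame shift mm to world pos and z-turn deg to make tool x at world yaw (mod 180 nearest)"
    st=st or sense();R=Ro.from_quat(st["tool_rot"]).as_matrix()
    d=R.T@(np.array(pos)-st["tcp_pos"])*1000
    cur=np.degrees(np.arctan2(R[1,0],R[0,0]))
    t=None if yaw is None else -(yaw-cur)
    return d.round(1),round(cur,1),None if t is None else (round((t+180)%360-180,1), np.degrees(st["q"][5]).round(1))
E
python3 - <<'E'
from h import *
w=snapshot("wrist");np.save("wA.npy",w,allow_pickle=True);save("wA.png",w["color"],1.4)
st=sense();print(st["tcp_pos"],st["t"],st["qd"].max(),proj(w,[.489,-.3065,.088]),proj(w,st["tcp_pos"]))
h=cv2.cvtColor(w["color"],cv2.COLOR_RGB2HSV)
m=cv2.inRange(h,(0,130,70),(7,255,255))|cv2.inRange(h,(172,130,70),(180,255,255))
n,l,s,c=cv2.connectedComponentsWithStats(m);print([(s[i].tolist(),c[i].round(1)) for i in range(1,n) if s[i][4]>60])
E
```

```text
[ 0.43959294 -0.33069809  0.23064928] 1.325 0.0032284736514157264 [[264.75881332 137.44395198]] [[277.11785847 239.54568432]]
[([255, 120, 10, 33, 236], array([259.7, 135.5])), ([268, 121, 11, 33, 244], array([272.9, 136.8]))]
```

View pics/wA.png

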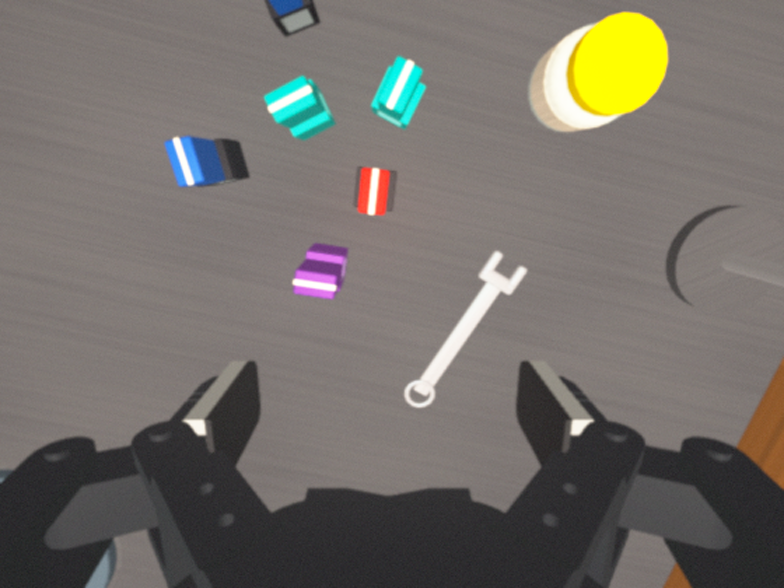

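The wrist view shows the red head at (375,190), with its white line running from (377,168) to (373,214). It is well clear of its neighbours: purple at (320,270), turquoise at (300,105) and (400,90), and the spanner.

```bash
python3 - <<'E'
from h import *
w=np.load("wA.npy",allow_pickle=True).item()
h=cv2.cvtColor(w["color"],cv2.COLOR_RGB2HSV)
m=cv2.inRange(h,(0,130,70),(7,255,255))|cv2.inRange(h,(172,130,70),(180,255,255))
m=cv2.morphologyEx(m,cv2.MORPH_CLOSE,np.ones((1,7),np.uint8))
pts=np.argwhere(m[110:165,240:300])[:,::-1]+[240,110]
r=cv2.minAreaRect(pts.astype(np.float32));b=cv2.boxPoints(r);X=onz(w,b,0.088);print(r);print(X.round(4),X.mean(0))
e=[X[1]-X[0],X[2]-X[1]];print([(np.linalg.norm(v),np.degrees(np.arctan2(v[1],v[0]))) for v in e])
# white line
wh=cv2.inRange(h,(0,0,190),(180,60,255));ys,xs=np.nonzero(wh[118:156,258:276]);xs+=258;ys+=118
P=onz(w,np.c_[xs,ys],0.088);c=P.mean(0);v=np.linalg.svd(P-c)[2][0];print("line",c,np.degrees(np.arctan2(v[1],v[0]))%180,len(xs))
print(delta((.50,.15,.25),-93))
E
```

```text
((266.36138916015625, 136.38613891601562), (20.895780563354492, 32.537715911865234), 5.7105937004089355)
[[ 0.4729 -0.2992  0.088 ]
 [ 0.5046 -0.2957  0.088 ]
 [ 0.5074 -0.3162  0.088 ]
 [ 0.4757 -0.3203  0.088 ]] [ 0.49015855 -0.30787924  0.088     ]
[(np.float64(0.031899944339381876), np.float64(6.2959902232149165)), (np.float64(0.02069546762927895), np.float64(-82.27454846023439))]
line [ 0.49014491 -0.30778822  0.088     ] 6.433726572944437 158
(array([-454.3, -168.4,  -19.4]), np.float64(-76.8), (np.float64(16.2), np.float64(28.3)))
```

servo_tool(targets=[[-58, -15, -10, 0, 0, 2], [-116, -30, -20, 0, 0, 4], [-174, -45, -20, 0, 0, 6], [-232, -60, -20, 0, 0, 8], [-290, -75, -20, 0, 0, 10], [-348, -90, -20, 0, 0, 12], [-406, -105, -20, 0, 0, 14], [-464, -119, -20, 0, 0, 16], [-485, -124, -20, 0, 0, 16], [-485, -124, -20, 0, 0, 16]])

```text
t: 2.58
tcp_pos: [0.4502, 0.1706, 0.2508]
tool_rot: [-0.69, 0.724, -0.0, -0.0]
force: [-0.5, -0.4, 0.3]
finger_gap: 0.997
```

```bash
python3 - <<'E'
from h import *
w=snapshot("wrist");np.save("wB.npy",w,allow_pickle=True);save("wB.png",w["color"],1.4)
st=sense();print(st["tcp_pos"],st["t"],abs(st["qd"]).max(),st["q"].round(2))
E
```

```text
[0.45016679 0.16971687 0.25071621] 2.625 0.027639254801709298 [ 0.13  0.26  1.71 -0.    1.16  1.75]
```

View pics/wB.png

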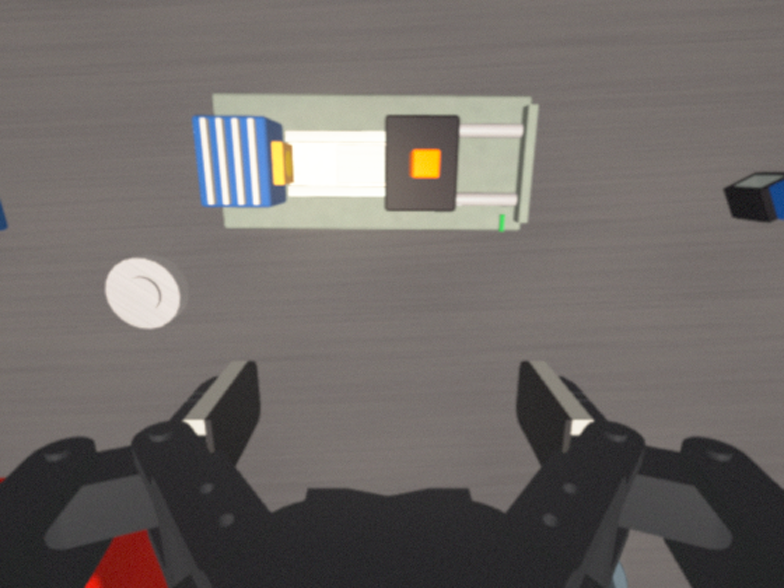

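The wrist view shows the lamp at (235,160), the barrel at (281,163), the black receiver body at (422,163) and the orange post top at (426,163). The base edges are at rows 95 and 229.

```bash
cat >> h.py <<'E'
def nest(w):
    h=cv2.cvtColor(w["color"],cv2.COLOR_RGB2HSV)
    m=cv2.inRange(h,(8,180,225),(22,255,255))
    n,l,s,c=cv2.connectedComponentsWithStats(m)
    i=1+np.argmax(s[1:,4]);ys,xs=np.nonzero(l==i);r=cv2.minAreaRect(np.c_[xs,ys].astype(np.float32))
    T=onz(w,cv2.boxPoints(r),0.104)
    return r,T,T.mean(0)
E
python3 - <<'E'
from h import *
w=np.load("wB.npy",allow_pickle=True).item()
r,T,c=nest(w);print(r,c,np.linalg.norm(T[1]-T[0]),np.linalg.norm(T[2]-T[1]))
# base edges: grey-green
im=w["color"].astype(int);h=cv2.cvtColor(w["color"],cv2.COLOR_RGB2HSV)
g=(im[:,:,1]-im[:,:,0]>4)&(im[:,:,1]>110)&(h[:,:,1]<70)
for z in (0.012,):
  L=[]
  for rng in ((62,85),(150,168)):
    pts=[]
    for x in range(215,365,3):
        ys=np.nonzero(g[rng[0]:rng[1],x])[0]
        if len(ys): pts.append((x,(ys.min() if rng[0]==62 else ys.max())+rng[0]))
    P=onz(w,pts,z);q=cv2.fitLine(P[:,:2].astype(np.float32),cv2.DIST_HUBER,0,.01,.01).ravel();L.append(q);print(len(pts),q,np.degrees(np.arctan2(q[1],q[0])))
n=np.array([-L[0][1],L[0][0]]);print("width",(L[1][2:]-L[0][2:])@n)
mid=[ (q[2:]+q[:2]*((c[1]-q[3])/q[1])) for q in L];print("edges at post",mid,np.mean(mid,0))
print("body edges",onz(w,np.array([(386,115),(459,115),(386,210),(457,210)])/1.4,0.060).round(4).tolist())
print(delta((c[0],c[1],.2),-93))
E
```

```text
((304.0, 116.5), (19.0, 20.0), 90.0) [0.52240527 0.13970915 0.104     ] 0.019869048424365744 0.018234395283935747
37 [0.07197893 0.9974061  0.5777341  0.15374573] 85.87234
35 [0.0851148  0.99637115 0.46886376 0.134902  ] 85.11737
width 0.10723161
edges at post [array([0.57672115, 0.13970915]), array([0.46927441, 0.13970915])] [0.52299778 0.13970915]
body edges [[0.5608, 0.1663, 0.06], [0.558, 0.1087, 0.06], [0.4869, 0.1699, 0.06], [0.4841, 0.1106, 0.06]]
(array([ 26.4, -73.6,  50.7]), np.float64(-92.8), (np.float64(0.2), np.float64(100.1)))
```

servo_tool(targets=[[18, -50, 20, 0, 0, 0], [26, -74, 70, 0, 0, 0], [26, -74, 125, 0, 0, 0], [26, -74, 165, 0, 0, 0], [26, -74, 182, 0, 0, 0], [26, -74, 182, 0, 0, 0]], gripper=60)

```text
t: 3.38
tcp_pos: [0.5218, 0.1387, 0.0674]
tool_rot: [-0.689, 0.725, 0.001, -0.002]
force: [0.3, 0.4, -0.0]
finger_gap: 0.707
```

servo_tool(targets=[[0, 0, 0, 0, 0, 0], [0, 0, 0, 0, 0, 0], [0, 0, 0, 0, 0, 0], [0, 0, 0, 0, 0, 0], [0, 0, 0, 0, 0, 0], [0, 0, 0, 0, 0, 0]], gripper=10, newtons=30)

```text
t: 4.12
tcp_pos: [0.5234, 0.1409, 0.0698]
tool_rot: [-0.69, 0.724, -0.001, 0.001]
force: [-0.9, -0.7, 6.6]
finger_gap: 0.12
```

The gap reads 10 mm, not 20, and there is a 6.6 N upward force, so I'll look.

```bash
python3 - <<'E'
from h import *
w=snapshot("wrist");a=w["color"];s=snapshot("scene")["color"];d=snapshot("side")["color"]
out=np.zeros((420,780,3),np.uint8);out[:,:390]=a[:,85:475]
out[:210,390:780]=cv2.resize(s[150:255,260:455],(390,210));out[210:,390:]=cv2.resize(d[150:255,180:375],(390,210))
save("p5.png",out);st=sense();print(st["finger_gap"],st["force"],st["tcp_pos"])
E
```

```text
0.11661096007758687 [-0.49200706 -0.72694457  6.30412536] [0.52333684 0.14092007 0.06983121]
```

View pics/p5.png

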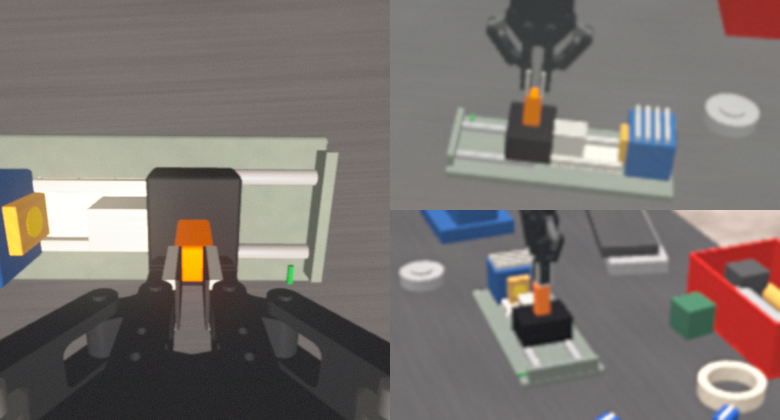

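The fingers seem to be at the top of the post rather than around it. I'll check by projecting known points into the images.

```bash
python3 - <<'E'
from h import *
st=sense();tc=st["tcp_pos"]
L=[]
for n,(x0,y0,x1,y1) in {"scene":(300,140,360,215),"side":(230,140,290,215),"wrist":(200,180,400,420)}.items():
    s=snapshot(n);im=s["color"].copy();f=380/(y1-y0)
    c=cv2.resize(im[y0:y1,x0:x1],None,fx=f,fy=f,interpolation=cv2.INTER_CUBIC)
    for X,col in ((tc,(0,255,0)),([.5224,.1397,.104],(0,255,255)),([.5224,.1397,.06],(255,0,255)),(tc+[0,0,.035],(255,255,255))):
        p=(proj(s,X)[0]-[x0,y0]+.5)*f;cv2.circle(c,tuple(int(v) for v in p),4,col,-1)
    L.append(c);print(n,c.shape)
save("p6.png",np.hstack(L)[:, :800] if sum(a.shape[1] for a in L)<=930 else cv2.resize(np.hstack(L),(800,320)))
E
```

```text
scene (380, 304, 3)
side (380, 304, 3)
wrist (380, 317, 3)
```

View pics/p6.png

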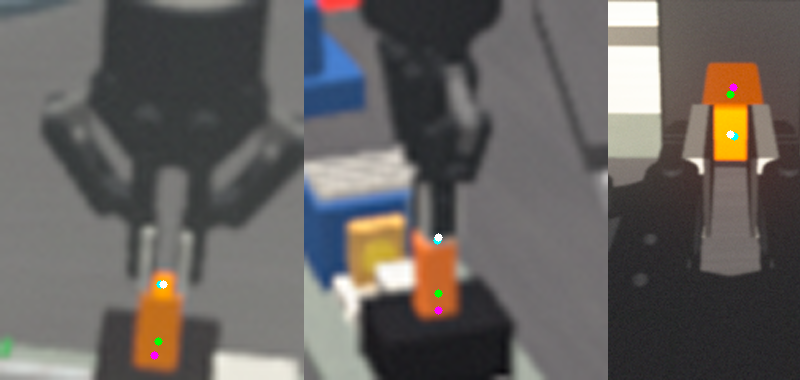

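The cameras agree that the fingertips sit about 34 mm above the reported TCP. They closed at the very top of the post (z 0.104) and slipped off. I'll treat the tips as TCP + 34 mm, reopen and go lower, watching the force.

servo_tool(targets=[[0, 0, 0, 0, 0, 0], [0, 0, 0, 0, 0, 0], [0, 0, 0, 0, 0, 0], [0, 0, 12, 0, 0, 0], [0, 0, 24, 0, 0, 0], [0, 0, 28, 0, 0, 0], [0, 0, 28, 0, 0, 0]], gripper=55)

```text
t: 5.3
tcp_pos: [0.5222, 0.1409, 0.04]
tool_rot: [-0.69, 0.724, 0.0, -0.001]
force: [-0.7, 0.5, -0.0]
finger_gap: 0.642
```

servo_tool(targets=[[0, 0, 0, 0, 0, 0], [0, 0, 0, 0, 0, 0], [0, 0, 0, 0, 0, 0], [0, 0, 0, 0, 0, 0], [0, 0, 0, 0, 0, 0], [0, 0, 0, 0, 0, 0]], gripper=10)

```text
t: 6.05
tcp_pos: [0.523, 0.1409, 0.0412]
tool_rot: [-0.69, 0.724, -0.0, 0.0]
force: [-0.6, -0.8, 5.3]
finger_gap: 0.228
```

Gripped: the gap is 19.5 mm, matching the post. Now I'll slide it back.

servo_tool(targets=[[6, 0, 0, 0, 0, 0], [12, 0, 0, 0, 0, 0], [18, 0, 0, 0, 0, 0], [24, 0, 0, 0, 0, 0], [30, 0, 0, 0, 0, 0], [36, 0, 0, 0, 0, 0], [40, 0, 0, 0, 0, 0]])

```text
t: 6.92
tcp_pos: [0.5207, 0.1015, 0.0412]
tool_rot: [-0.69, 0.724, 0.0, 0.001]
force: [-0.8, 3.0, 6.1]
finger_gap: 0.231
```

servo_tool(targets=[[4, 0, 0, 0, 0, 0], [8, 0, 0, 0, 0, 0], [10, 0, 0, 0, 0, 0]])

```text
t: 7.3
tcp_pos: [0.5205, 0.0962, 0.0412]
tool_rot: [-0.688, 0.725, 0.002, 0.004]
force: [1.7, 27.8, 4.1]
finger_gap: 0.233
```

End stop felt at 28 N. I'll relax, open, lift and look.

servo_tool(targets=[[-5, 0, 0, 0, 0, 0], [-5, 0, 0, 0, 0, 0], [-5, 0, 0, 0, 0, 0]], gripper=60)

```text
t: 7.68
tcp_pos: [0.5202, 0.0956, 0.0405]
tool_rot: [-0.69, 0.724, 0.0, -0.0]
force: [0.1, -0.0, 0.4]
finger_gap: 0.702
```

servo_tool(targets=[[0, 0, -40, 0, 0, 0], [0, 0, -80, 0, 0, 0], [-10, 20, -130, 0, 0, 0], [-30, 60, -170, 0, 0, 0], [-40, 80, -200, 0, 0, 0], [-40, 80, -200, 0, 0, 0], [-40, 80, -200, 0, 0, 0]])

```text
t: 8.55
tcp_pos: [0.4427, 0.1393, 0.2403]
tool_rot: [-0.69, 0.724, -0.0, -0.0]
force: [0.3, -0.1, -0.3]
finger_gap: 0.708
```

```bash
python3 - <<'E'
from h import *
w=snapshot("wrist");np.save("wC.npy",w,allow_pickle=True);save("wC.png",w["color"][30:230],1.42)
st=sense();print(st["tcp_pos"],st["t"],st["force"])
r,T,c=nest(w);print(r,c,T.round(4).tolist())
P=c[:2];d=np.array([.5224,.1397])-P;print(np.linalg.norm(d),np.degrees(np.arctan2(d[1],d[0])))
E
```

```text
[0.4425641  0.13914606 0.23976621] 8.6 [ 0.17953058  0.65990857 -0.19427912]
((317.5, 110.0), (20.0, 21.0), 90.0) [0.52005948 0.09595629 0.104     ] [[0.5297, 0.1059, 0.104], [0.5287, 0.0858, 0.104], [0.5104, 0.0859, 0.104], [0.5114, 0.1063, 0.104]]
0.043806283938367496 86.93729832403045
```

View pics/wC.png

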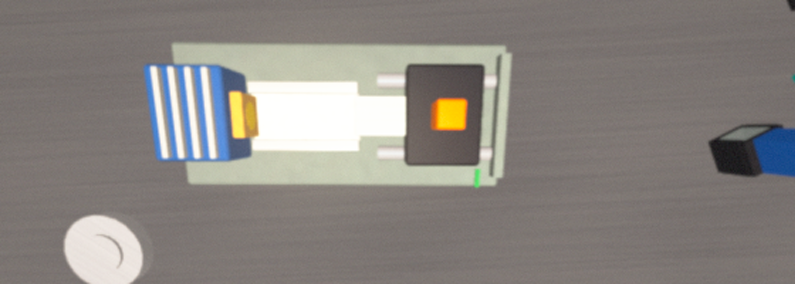

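servo_tool(targets=[[58, -9, 3, 0, 0, -1], [116, -18, 6, 0, 0, -2], [174, -27, 9, 0, 0, -4], [232, -36, 12, 0, 0, -5], [290, -45, 15, 0, 0, -6], [348, -54, 20, 0, 0, -8], [406, -63, 20, 0, 0, -9.3], [444, -69, 20, 0, 0, -9.3], [444, -69, 20, 0, 0, -9.3], [444, -69, 20, 0, 0, -9.3]], gripper=45)

```text
t: 9.85
tcp_pos: [0.489, -0.3066, 0.219]
tool_rot: [0.746, -0.666, -0.002, -0.0]
force: [-0.3, -0.6, 0.8]
finger_gap: 0.526
```

```bash
python3 - <<'E'
from h import *
st=sense();print(st["tcp_pos"],st["t"],delta((.4901,-.3078,.020),-83.6,st))
c=np.load("wC.npy",allow_pickle=True).item()
for z in(.024,): print("rail outer ends",onz(c,[(358/1.42,82/1.42+30),(358/1.42,150/1.42+30),(270/1.42,82/1.42+30),(270/1.42,150/1.42+30)],z).round(4).tolist())
E
```

```text
[ 0.48896331 -0.30664924  0.21895056] 9.85 (array([  1.9,  -1.5, 198.9]), np.float64(-83.5), (np.float64(0.1), np.float64(40.3)))
rail outer ends [[0.5513, 0.163, 0.024], [0.4961, 0.1669, 0.024], [0.5549, 0.2364, 0.024], [0.4998, 0.2434, 0.024]]
```

servo_tool(targets=[[1, -1, 50, 0, 0, 0], [1, -1, 100, 0, 0, 0], [1, -1, 145, 0, 0, 0], [1, -1, 175, 0, 0, 0], [1, -1, 190, 0, 0, 0], [1, -1, 199, 0, 0, 0], [1, -1, 199, 0, 0, 0]])

```text
t: 10.72
tcp_pos: [0.4913, -0.3077, 0.0221]
tool_rot: [0.746, -0.666, 0.0, 0.0]
force: [-0.2, -0.4, -0.3]
finger_gap: 0.531
```

```bash
python3 - <<'E'
from h import *
st=sense();print(st["force"],delta((.4901,-.3078,.020),-83.6,st))
w=snapshot("wrist")["color"];s=snapshot("side")["color"]
a=cv2.resize(s[220:345,260:380],(480,500));b=cv2.resize(w[150:420,170:390],(407,500))[:,:320]
save("p8.png",np.hstack([a,b]))
E
```

```text
[-0.17739814 -0.41891328 -0.3021244 ] (array([-0.1,  1.2,  2.1]), np.float64(-83.4), (np.float64(0.2), np.float64(40.3)))
```

View pics/p8.png

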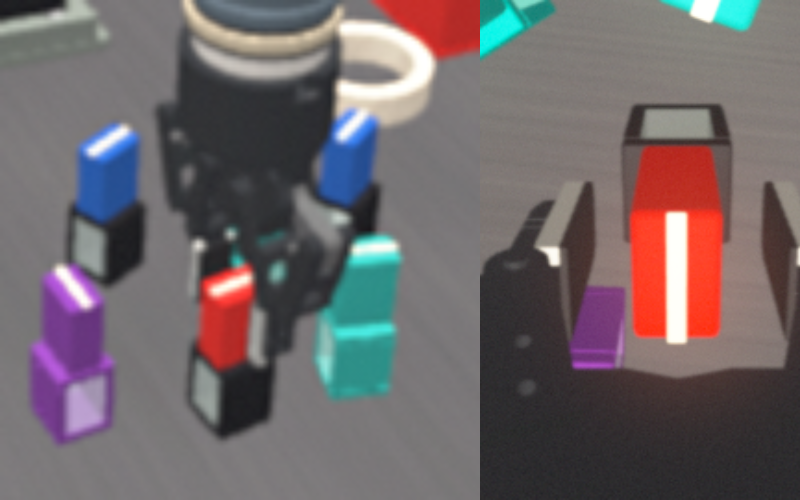

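The red head is centred and square between the pads, with the tips about level with the lower part of the head and the neighbours clear. Closing.

servo_tool(targets=[[0, 0, 0, 0, 0, 0], [0, 0, 0, 0, 0, 0], [0, 0, 0, 0, 0, 0], [0, 0, 0, 0, 0, 0], [0, 0, 0, 0, 0, 0], [0, 0, 0, 0, 0, 0]], gripper=5, newtons=40)

```text
t: 11.58
tcp_pos: [0.4915, -0.3084, 0.0228]
tool_rot: [0.746, -0.666, 0.001, 0.0]
force: [-0.1, 0.1, 6.0]
finger_gap: 0.224
```

servo_tool(targets=[[0, 0, -20, 0, 0, 0], [0, 0, -60, 0, 0, 0], [0, 0, -110, 0, 0, 0], [0, 0, -150, 0, 0, 0], [0, 0, -150, 0, 0, 0], [0, 0, -150, 0, 0, 0]])

```text
t: 12.32
tcp_pos: [0.4899, -0.3069, 0.1705]
tool_rot: [0.746, -0.666, -0.001, -0.0]
force: [-0.5, 0.4, -3.4]
finger_gap: 0.23
```

```bash
python3 - <<'E'
from h import *
st=sense();print(st["tcp_pos"],st["force"],st["finger_gap"],delta((.5234,.1997,.20),-3.1,st))
E
```

```text
[ 0.48993417 -0.30693889  0.17050737] [-0.49912681  0.37288757 -3.43154721] 0.2295956958019527 (array([-499.6,  -90.7,  -28.5]), np.float64(-83.5), (np.float64(-80.4), np.float64(40.3)))
```

servo_tool(targets=[[-30, -5, -20, 0, 0, -6], [-80, -15, -28, 0, 0, -15], [-135, -25, -28, 0, 0, -24], [-190, -35, -28, 0, 0, -33], [-245, -45, -28, 0, 0, -42], [-300, -56, -28, 0, 0, -51], [-355, -66, -28, 0, 0, -60], [-410, -76, -28, 0, 0, -68], [-460, -86, -28, 0, 0, -75], [-490, -91, -28, 0, 0, -80.4]])

```text
t: 13.58
tcp_pos: [0.5239, 0.1915, 0.1971]
tool_rot: [1.0, -0.024, -0.003, 0.0]
force: [0.4, 0.0, -2.1]
finger_gap: 0.227
```

servo_tool(targets=[[-1, 9, 30, 0, 0, 0], [-1, 9, 60, 0, 0, 0], [-1, 9, 60, 0, 0, 0], [-1, 9, 60, 0, 0, 0]])

```text
t: 14.08
tcp_pos: [0.5242, 0.1803, 0.1393]
tool_rot: [1.0, -0.027, -0.001, 0.0]
force: [0.2, 1.5, -2.4]
finger_gap: 0.228
```

```bash
python3 - <<'E'
from h import *
st=sense();print(st["t"],st["tcp_pos"],st["force"],st["finger_gap"],delta((.5257,.1997,.05),-3.06,st))
w=snapshot("wrist");np.save("wD.npy",w,allow_pickle=True)
save("p9.png",w["color"],1.4)
E
```

```text
14.075 [0.52416277 0.18025427 0.1393405 ] [ 0.2309228   1.45331969 -2.35629242] 0.22796401346964848 (array([  0.6, -19.5,  89.3]), np.float64(-3.1), (np.float64(-0.0), np.float64(10.5)))
```

View pics/p9.png

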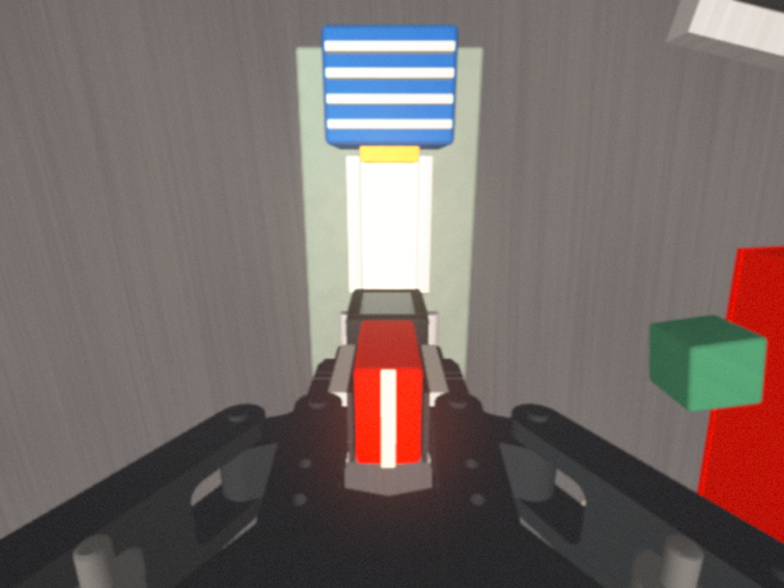

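The cell is aligned with the channel: the rail midline is at column 389, the body centre at 388, and the white line is parallel to the rails. It sits 20 mm short of the target along the nest, so I'll move forward and lower it in stages.

servo_tool(targets=[[0.5, -10, 30, 0, 0, 0], [0.5, -20, 60, 0, 0, 0], [0.5, -20, 80, 0, 0, 0], [0.5, -20, 90, 0, 0, 0], [0.5, -20, 96, 0, 0, 0], [0.5, -20, 98, 0, 0, 0], [0.5, -20, 98, 0, 0, 0]])

```text
t: 15.0
tcp_pos: [0.5263, 0.2003, 0.0424]
tool_rot: [1.0, -0.027, 0.001, -0.0]
force: [-0.3, 0.4, -1.6]
finger_gap: 0.232
```

```bash
python3 - <<'E'
from h import *
st=sense();print(st["t"],st["force"],st["finger_gap"],delta((.5257,.1997,.0368),-3.06,st))
E
```

```text
15.0 [-0.25594779  0.44273848 -1.56964009] 0.23178550768588502 (array([-0.6,  0.6,  5.6]), np.float64(-3.1), (np.float64(-0.0), np.float64(12.5)))
```

servo_tool(targets=[[0, 0, 1.5, 0, 0, 0], [0, 0, 3, 0, 0, 0], [0, 0, 4, 0, 0, 0], [0, 0, 4.5, 0, 0, 0], [0, 0, 4.5, 0, 0, 0]])

```text
t: 15.62
tcp_pos: [0.5258, 0.2003, 0.0372]
tool_rot: [1.0, -0.027, -0.0, 0.0]
force: [0.2, -0.7, -2.0]
finger_gap: 0.225
```

servo_tool(targets=[[0, 0, 0.5, 0, 0, 0], [0, 0, 1, 0, 0, 0], [0, 0, 1.5, 0, 0, 0], [0, 0, 1.5, 0, 0, 0]])

```text
t: 16.12
tcp_pos: [0.5259, 0.2003, 0.0368]
tool_rot: [1.0, -0.027, 0.0, -0.0]
force: [-2.0, 0.0, 5.6]
finger_gap: 0.224
```

Contact with the floor at z 0.0368, exactly as predicted. I'll ease off, release and lift.

servo_tool(targets=[[0, 0, -1, 0, 0, 0], [0, 0, -1, 0, 0, 0], [0, 0, -1, 0, 0, 0]])

```text
t: 16.5
tcp_pos: [0.526, 0.2003, 0.0368]
tool_rot: [1.0, -0.027, 0.0, -0.0]
force: [-0.1, 0.0, 0.4]
finger_gap: 0.227
```

servo_tool(targets=[[0, 0, 0, 0, 0, 0], [0, 0, 0, 0, 0, 0], [0, 0, 0, 0, 0, 0], [0, 0, -20, 0, 0, 0], [0, 0, -60, 0, 0, 0], [0, 0, -110, 0, 0, 0], [0, 0, -160, 0, 0, 0], [0, 20, -170, 0, 0, 0], [0, 20, -170, 0, 0, 0]], gripper=45)

```text
t: 17.62
tcp_pos: [0.5246, 0.1792, 0.2071]
tool_rot: [1.0, -0.028, 0.0, 0.0]
force: [-0.2, -0.2, 0.9]
finger_gap: 0.523
```

```bash
python3 - <<'E'
from h import *
st=sense();print(st["t"],st["tcp_pos"],st["force"],st["q"].round(2),delta((.5201,.0963,.13),-93.06,st))
w=snapshot("wrist");s=snapshot("scene")["color"]
a=cv2.resize(w["color"][0:300,130:430],(420,420));b=cv2.resize(s[170:260,280:415],(378,252))
o=np.zeros((420,798,3),np.uint8);o[:,:420]=a;o[:252,420:]=b;save("p10.png",o)
E
```

```text
17.625 [0.52459595 0.17919558 0.20713858] [-0.17381237 -0.22776275  0.91303107] [ 0.13  0.42  1.6  -0.    1.12  0.18] (array([ 0.1, 83. , 77.1]), np.float64(-3.2), (np.float64(89.9), np.float64(10.5)))
```

View pics/p10.png

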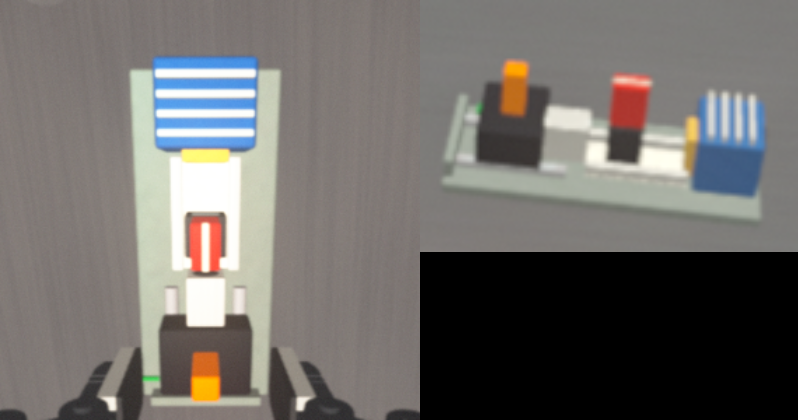

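The cell stands upright between the rails with its line along the light path. Next I'll go back to the post with the jaws along the nest's x.

servo_tool(targets=[[0, 10, 0, 0, 0, 10], [0, 20, 5, 0, 0, 20], [0, 30, 10, 0, 0, 30], [0, 40, 20, 0, 0, 40], [0, 50, 30, 0, 0, 50], [0, 60, 40, 0, 0, 60], [0, 70, 50, 0, 0, 70], [0, 83, 60, 0, 0, 80], [0, 83, 70, 0, 0, 90], [0, 83, 77, 0, 0, 90]])

```text
t: 18.98
tcp_pos: [0.5189, 0.0976, 0.1276]
tool_rot: [-0.688, 0.725, 0.002, -0.001]
force: [-0.1, 0.2, 0.0]
finger_gap: 0.525
```

servo_tool(targets=[[0, 0, 0, 0, 0, 0], [0, 0, 30, 0, 0, 0], [0, 0, 60, 0, 0, 0], [0, 0, 80, 0, 0, 0], [0, 0, 90, 0, 0, 0], [0, 0, 90, 0, 0, 0]])

```text
t: 19.73
tcp_pos: [0.5201, 0.0976, 0.0395]
tool_rot: [-0.688, 0.726, 0.0, -0.0]
force: [0.7, 0.4, 0.5]
finger_gap: 0.527
```

```bash
python3 - <<'E'
from h import *
st=sense();print(st["t"],st["force"],st["finger_gap"],delta((.5201,.0963,.040),-93.06,st))
E
```

```text
19.725 [0.74348579 0.4169097  0.46808336] 0.5272635852935259 (array([ 1.3, -0. , -0.5]), np.float64(-93.0), (np.float64(0.0), np.float64(91.5)))
```

servo_tool(targets=[[0, 0, 0, 0, 0, 0], [0, 0, 0, 0, 0, 0], [0, 0, 0, 0, 0, 0], [0, 0, 0, 0, 0, 0], [0, 0, 0, 0, 0, 0]], gripper=5, newtons=40)

```text
t: 20.35
tcp_pos: [0.5211, 0.0973, 0.0408]
tool_rot: [-0.688, 0.726, -0.001, 0.001]
force: [-0.0, 0.0, 6.4]
finger_gap: 0.223
```

servo_tool(targets=[[-3, 0, 0, 0, 0, 0], [-7, 0, 0, 0, 0, 0], [-11, 0, 0, 0, 0, 0], [-14, 0, 0, 0, 0, 0], [-17, 0, 0, 0, 0, 0], [-20, 0, 0, 0, 0, 0], [-23, 0, 0, 0, 0, 0], [-26, 0, 0, 0, 0, 0], [-29, 0, 0, 0, 0, 0], [-31, 0, 0, 0, 0, 0]])

```text
t: 21.6
tcp_pos: [0.5227, 0.1276, 0.0408]
tool_rot: [-0.688, 0.726, -0.001, 0.0]
force: [-1.1, -4.9, 6.2]
finger_gap: 0.223
```

servo_tool(targets=[[-0.6, 0, 0, 0, 0, 0], [-1.2, 0, 0, 0, 0, 0], [-1.8, 0, 0, 0, 0, 0], [-2.4, 0, 0, 0, 0, 0], [-3, 0, 0, 0, 0, 0], [-3.5, 0, 0, 0, 0, 0], [-4, 0, 0, 0, 0, 0]])

```text
t: 22.48
tcp_pos: [0.5229, 0.1315, 0.0408]
tool_rot: [-0.688, 0.726, -0.001, 0.0]
force: [0.1, -3.5, 5.7]
finger_gap: 0.224
```

servo_tool(targets=[[-0.6, 0, 0, 0, 0, 0], [-1.2, 0, 0, 0, 0, 0], [-1.8, 0, 0, 0, 0, 0], [-2, 0, 0, 0, 0, 0]])

```text
t: 22.98
tcp_pos: [0.5231, 0.1335, 0.0408]
tool_rot: [-0.688, 0.726, -0.001, 0.0]
force: [-0.5, -4.2, 6.4]
finger_gap: 0.228
```

servo_tool(targets=[[-0.6, 0, 0, 0, 0, 0], [-1.2, 0, 0, 0, 0, 0], [-1.8, 0, 0, 0, 0, 0], [-2, 0, 0, 0, 0, 0]])

```text
t: 23.48
tcp_pos: [0.5231, 0.1355, 0.0408]
tool_rot: [-0.688, 0.726, -0.001, 0.0]
force: [-0.7, -4.6, 6.3]
finger_gap: 0.228
```

```bash
python3 - <<'E'
from h import *
c=np.load("wC.npy",allow_pickle=True).item();d=np.load("wD.npy",allow_pickle=True).item()
o=np.array([.5259,.2037]);x=np.array([.0534,.9986])
for s,uv in((c,(248/1.42,115/1.42+30)),(c,(257/1.42,115/1.42+30)),(d,(389/1.4,162/1.4)),(d,(389/1.4,147/1.4))):
    print([round(float((onz(s,[uv],z)[0,:2]-o)@x),4) for z in(.057,.015)])
E
```

```text
[0.0445, 0.0577]
[0.0375, 0.0498]
[0.0493, 0.0499]
[0.0574, 0.0594]
```

The cameras put the lamp face at about 45–50 mm, so closure should come at a joint value of about 0.05. I'm at 0.039 and will advance 6 mm, then go by feel.

servo_tool(targets=[[-0.6, 0, 0, 0, 0, 0], [-1.2, 0, 0, 0, 0, 0], [-1.8, 0, 0, 0, 0, 0], [-2.4, 0, 0, 0, 0, 0], [-3, 0, 0, 0, 0, 0]])

```text
t: 24.1
tcp_pos: [0.5233, 0.1385, 0.0408]
tool_rot: [-0.688, 0.726, -0.001, 0.0]
force: [-1.5, -5.0, 6.7]
finger_gap: 0.227
```

servo_tool(targets=[[-0.6, 0, 0, 0, 0, 0], [-1.2, 0, 0, 0, 0, 0], [-1.8, 0, 0, 0, 0, 0], [-2, 0, 0, 0, 0, 0]])

```text
t: 24.6
tcp_pos: [0.5235, 0.1404, 0.0408]
tool_rot: [-0.688, 0.726, -0.001, 0.0]
force: [0.2, -4.5, 6.7]
finger_gap: 0.226
```

servo_tool(targets=[[-0.5, 0, 0, 0, 0, 0], [-1, 0, 0, 0, 0, 0], [-1.5, 0, 0, 0, 0, 0], [-2, 0, 0, 0, 0, 0]])

```text
t: 25.1
tcp_pos: [0.5236, 0.1425, 0.0408]
tool_rot: [-0.688, 0.726, -0.001, 0.0]
force: [-1.2, -4.1, 6.2]
finger_gap: 0.224
```

servo_tool(targets=[[-0.5, 0, 0, 0, 0, 0], [-1, 0, 0, 0, 0, 0], [-1.5, 0, 0, 0, 0, 0], [-2, 0, 0, 0, 0, 0]])

```text
t: 25.6
tcp_pos: [0.5237, 0.1445, 0.0408]
tool_rot: [-0.688, 0.726, -0.001, 0.0]
force: [-0.5, -3.2, 6.6]
finger_gap: 0.225
```

servo_tool(targets=[[-0.5, 0, 0, 0, 0, 0], [-1, 0, 0, 0, 0, 0], [-1.5, 0, 0, 0, 0, 0], [-2, 0, 0, 0, 0, 0]])

```text
t: 26.1
tcp_pos: [0.5238, 0.1465, 0.0408]
tool_rot: [-0.688, 0.726, -0.001, 0.0]
force: [-1.5, -3.9, 5.9]
finger_gap: 0.227
```

servo_tool(targets=[[-0.5, 0, 0, 0, 0, 0], [-1, 0, 0, 0, 0, 0], [-1.5, 0, 0, 0, 0, 0], [-2, 0, 0, 0, 0, 0]])

```text
t: 26.6
tcp_pos: [0.5239, 0.1484, 0.0408]
tool_rot: [-0.688, 0.726, -0.001, 0.0]
force: [-0.2, -3.5, 5.9]
finger_gap: 0.229
```

servo_tool(targets=[[-0.5, 0, 0, 0, 0, 0], [-1, 0, 0, 0, 0, 0], [-1.5, 0, 0, 0, 0, 0], [-2, 0, 0, 0, 0, 0]])

```text
t: 27.1
tcp_pos: [0.524, 0.1504, 0.0408]
tool_rot: [-0.688, 0.726, -0.001, 0.0]
force: [-0.7, -3.9, 6.0]
finger_gap: 0.228
```

servo_tool(targets=[[-0.5, 0, 0, 0, 0, 0], [-1, 0, 0, 0, 0, 0], [-1.5, 0, 0, 0, 0, 0], [-1.5, 0, 0, 0, 0, 0]])

```text
t: 27.6
tcp_pos: [0.5241, 0.1515, 0.0408]
tool_rot: [-0.688, 0.726, -0.001, -0.0]
force: [-0.2, -5.7, 6.2]
finger_gap: 0.226
```

servo_tool(targets=[[-0.4, 0, 0, 0, 0, 0], [-0.8, 0, 0, 0, 0, 0], [-0.8, 0, 0, 0, 0, 0]])

```text
t: 27.98
tcp_pos: [0.524, 0.1514, 0.0408]
tool_rot: [-0.688, 0.726, -0.001, -0.001]
force: [-1.4, -9.3, 6.5]
finger_gap: 0.228
```

servo_tool(targets=[[-0.4, 0, 0, 0, 0, 0], [-0.8, 0, 0, 0, 0, 0], [-0.8, 0, 0, 0, 0, 0]])

```text
t: 28.35
tcp_pos: [0.524, 0.1514, 0.0408]
tool_rot: [-0.688, 0.725, -0.002, -0.001]
force: [-0.6, -12.4, 7.8]
finger_gap: 0.227
```

servo_tool(targets=[[-0.2, 0, 0, 0, 0, 0], [-0.2, 0, 0, 0, 0, 0], [-0.2, 0, 0, 0, 0, 0], [-0.2, 0, 0, 0, 0, 0], [-0.2, 0, 0, 0, 0, 0], [-0.2, 0, 0, 0, 0, 0], [-0.2, 0, 0, 0, 0, 0], [-0.2, 0, 0, 0, 0, 0], [-0.2, 0, 0, 0, 0, 0], [-0.2, 0, 0, 0, 0, 0]])

```text
t: 29.6
tcp_pos: [0.524, 0.1514, 0.0408]
tool_rot: [-0.688, 0.725, -0.002, -0.001]
force: [0.1, -12.5, 7.0]
finger_gap: 0.229
```

servo_tool(targets=[[-0.0, 0, 0, 0, 0, 0], [0, 0, 0, 0, 0, 0]])

```text
t: 29.85
tcp_pos: [0.524, 0.1514, 0.0408]
tool_rot: [-0.688, 0.725, -0.002, -0.001]
force: [-0.8, -11.8, 6.4]
finger_gap: 0.221
```

servo_tool(targets=[[0.8, 0, 0, 0, 0, 0], [1.6, 0, 0, 0, 0, 0], [1.6, 0, 0, 0, 0, 0]])

```text
t: 30.22
tcp_pos: [0.524, 0.1515, 0.0408]
tool_rot: [-0.688, 0.726, -0.001, -0.0]
force: [0.2, -6.5, 5.6]
finger_gap: 0.226
```

servo_tool(targets=[[0, 0, 0, 0, 0, 0], [0, 0, 0, 0, 0, 0], [0, 0, 0, 0, 0, 0], [0, 0, 0, 0, 0, 0], [0, 0, -20, 0, 0, 0], [0, 0, -60, 0, 0, 0], [0, 0, -110, 0, 0, 0], [20, 60, -160, 0, 0, 0], [0, 80, -200, 0, 0, 0], [0, 80, -200, 0, 0, 0]], gripper=50)

```text
t: 31.48
tcp_pos: [0.4434, 0.1584, 0.2434]
tool_rot: [-0.689, 0.725, -0.002, 0.003]
force: [1.3, -0.2, 0.2]
finger_gap: 0.589
```

```bash
python3 - <<'E'
from h import *
st=sense();print(st["t"],st["tcp_pos"],st["force"],abs(st["qd"]).max())
w=snapshot("wrist");s=snapshot("scene")["color"];d=snapshot("side")["color"]
print(nest(w)[2], np.linalg.norm(nest(w)[2][:2]-[.5201,.0958]))
a=cv2.resize(w["color"][0:230,100:460],(720,460))[:, :420] if 0 else cv2.resize(w["color"][20:200,120:400],(420,270))
b=cv2.resize(s[170:260,280:415],(378,252));c=cv2.resize(d[160:250,200:335],(378,252))
o=np.zeros((510,798,3),np.uint8);o[:270,:420]=a;o[:252,420:]=b;o[252:504,420:]=c;o[270:510,:320]=cv2.resize(s,(320,240));save("p11.png",o)
E
```

```text
31.475 [0.44341949 0.15841093 0.24335773] [ 1.31677331 -0.16617318  0.20114043] 0.07470188151274397
[0.52324488 0.1511548  0.104     ] 0.05544405897074617
```

View pics/p11.png

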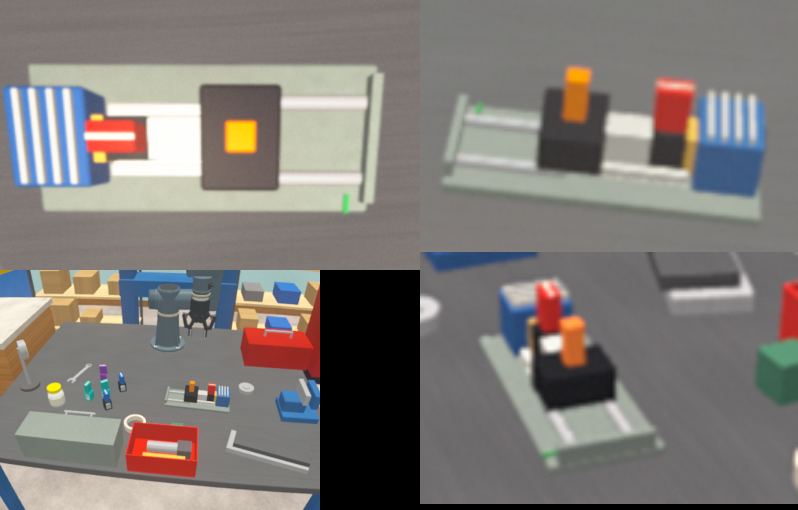

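The cell is upright between the pad and the barrel, and the receiver is closed on it at a joint value of about 0.055. The bystanders have not moved and the arm is clear.

```bash
python3 -c "
from station import *
print(sign_off())"
```

```text
the job is handed in; nothing more can be done
None
```

The job is done and handed in at about 31.5 s of the 72 s allowed. The red-headed cell stands upright in the nest, with its clear faces towards the lamp and the receiver, and the receiver is left closed on it.

- **Receiver back:** I slid it back to its end stop first. The push there peaked at about 28 N against the stop, before any cell was in the nest.
- **Cell placed:** I set it down with about 7 N of contact, eased off and let it go.
- **Pressed home:** I slid the receiver up by the post in small steps. The force rose at a joint value of about 0.055, and I held about 12.4 N at the wrist for roughly 1.5 s. Less the 3 N or so of sliding friction, that is about 9–10 N on the cell.
- **Last checks:** After release, the post measured 55.4 mm forward of fully back. The pictures show the cell upright between the pad and the barrel, the other things on the bench looking undisturbed, and the arm clear.

**What disagreed:** The fingertips turned out to be about 34 mm higher than the reported TCP suggested. My first grip on the post therefore closed on its very top and slipped off, with about 6 N of vertical force. I allowed for the offset after that, and the later grips held.

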